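# Fit the tube block on the press-to-run mixer and hold it down

### The job

Pick the square tube block up by its handle, fit the square socket in its underside over the square pin on top of the little mixer until it drops on and sits flat on the mixer's deck, then press it down so that the sprung deck goes down to its stop, as one does to run the mixer. Finish while still gripping the handle and keeping the deck pressed fully down; do not let go, and do not knock over the amber bottle or the beaker standing between the two.

Things in the scene. Friction and masses are not known exactly. Their poses are not given: they have to be found in the camera images.
- block_handle (a point): Centre of the handle of the loose light grey tube block (0.25 kg): a 100 x 100 x 22 mm plate with six 16 mm tube holes, in rows at y = -35 and 35 mm. On its middle stands the handle, a solid bar 46 mm along x, 18 mm thick along y, its top 66 mm above the block's underside. This point is on the centre line, 44 mm above the underside, 22 mm above the plate. x along the handle, z up.
- block_socket (a point): Centre of the socket's mouth in the flat underside of the same block, 44 mm below block_handle; not visible from above. A square hole 23 x 23 mm, 12 mm deep, sides parallel to the block's x and y, with a 2 mm chamfer round its mouth. The block fits in any of the four quarter turns.
- deck_top (a point): Centre of the mixer's sprung deck (round, aluminium, 86 mm across, face 104 mm above the bench), at the foot of the dark steel pin: 20 x 20 mm, 10 mm high, its top 3 mm stepped in to 16.5 x 16.5 mm. The mixer is a white box, fixed, 150 (x) x 135 (y) x 80 mm high. Axes: the mixer's; the pin's sides are parallel to x and y.
- deck (a joint): How far the mixer's deck is pressed down, m: 0 = up, 0.008 = down on its stop. A spring carries the deck and the block's own weight without sinking; with the block on, the deck starts down at about 4 N of push and is fully down at about 9 N.
- amber_mid (a point): Middle of an upright amber glass bottle, 58 mm across, 135 mm high, standing between mixer and block on the far side. This point lies on its axis 68 mm above the bench. z runs up its axis. Not to be knocked over.
- beaker_mid (a point): Middle of a glass beaker, 62 mm across the rim, 75 mm high, standing between mixer and block on the near side. This point lies on its axis 38 mm above the bench; z runs up its axis. Not to be knocked over.
Things that resemble listed ones, but are neither listed nor needed, are in the scene too. Leave any red look-alike of the part that bears deck_top alone.

How it is judged:
By the outcome, as a careful person would: the job done as asked, in the order asked, and still so for the second after the job is handed in, while the arm keeps its last pose, push and grip.
It also fails if it takes over 64 s, if anything falls off the work surface, if the arm or the gripper's body presses on something with over 40 N, if the wrist force passes 120 N, or if a joint passes its speed limit or range.

### The arm

A 6-joint arm with a two-finger parallel gripper is mounted at the origin on the work surface. World frame = base frame: x ahead of the robot, y to its left, z up, the work surface at z = 0. Lengths are in m, angles in rad, forces in N, time in s.
With the tool pointing down it reaches from about 0.225 to 0.725 m from the base axis. Payload 3.1 kg.
Tool frame: the origin (TCP) lies at the very end of the fingers, on their centre line; the grasp point (between the pads) lies 19 mm behind it (r.grip_depth is the distance from the TCP to the grasp point, in m); x points along the fingers, y is the direction in which the jaws open and shut, and the axes are right-handed (so a half turn about x gives the same grasp; the last joint's range is limited). The gripper opens to 85 mm and grips with 20 to 120 N. Pads are 22 mm wide; open, the fingers measure 114 mm over their backs; the gripper's body (76 mm by 85 mm) begins 54 mm behind the grasp point. The pads swing forward as they close: fully open they stand 13 mm farther back than shut.
Start: joints at [1.163, 0.048, 0.099, 1.622, 0, 1.443], TCP at [0.145, 0.505, 0.231] pointing down, gripper open.
Joint ranges: [-2.91, 2.91], [-0.99, 1.94], [-1.21, 1.42], [-2.12, 2.29], [-1.49, 1.47], [-3.14, 3.14]. Speed limits (rad/s): [2.79, 2.79, 3.14, 3.14, 3.14, 3.14].

### API

Orientations are given as a rotation vector (axis times angle).
In Python, from station import r gives the robot as it stands. The module is installed in compiled form; this text tells all that it offers.
- The arm moves only by the tool drive_tool, never from a script. Its argument "steps" is a list of rows, each an object with "linear": the shift along the world's x, y, z in m, a list of three; "angular": the turn, a rotation vector about the world's x, y, z in rad, a list of three; "hand": the finger opening in m, from 0 to 0.0854. In form: [{"linear": [x, y, z], "angular": [wx, wy, wz], "hand": hand}, ...]. A call has exactly 5 rows; each row is the pose to reach, as a shift and turn from the pose measured when the call began; what a row does not reach only later rows make up. A row lasts 1/8 s, in which the tool goes at most 62.5 mm and 10.7 degrees, less where a joint would pass 70% of its speed; a pose out of reach is approached as far as the arm can. A call with a gripper value outside its range is refused whole. The fingers move at their own pace and stop on an object; "newtons" is the grip in N (left out, the last holds). Time passes only in rows, so rows that repeat a pose let the fingers close, or fill a call up. It gives the time, the measured TCP pose, the force and the opening at its end, in the units of the state.
- r.observe(): the state, without advancing time (a new reading comes with each control period).
- r.get_image(name): name is "scene" or "top" or "wrist"; returns the picture (480x640x3 uint8, red, green, blue); there is no depth.
- r.camera_info(name): a dict with "fovy" (degrees; the focal length in pixels is half the picture's height over the tangent of half this angle, whatever the lens; pixels are square), "cx", "cy" (the principal point, pixels), "origin" and "attitude" of the camera in the world. Camera axes: x right, y down, z forward; pixel columns grow to the right and rows downward; lengths in m; the calibration is good to about 2 mm. A picture is of the moment at which its call begins: read the wrist's pose just before it. camera_info takes no time and is no camera call; for the wrist camera it gives the pose at the moment of the call.
- r.close_job(): hands the job in, once; it reports no verdict.
The state is a dict: "clock": time; "joint_positions": joint angles; "dq": joint speeds; "tau": joint torques, N m; "position": TCP position; "eef_rot": TCP orientation; "ft_force": force on the tool from outside, world axes, zero at the start; "ft_torque": the same for the moment, N m; "finger_gap": opening from 0.0 (shut) to 1.0 (fully open).
Only numpy, scipy, OpenCV 4.12 (cv2) and the standard library are available. Lean on these libraries where they do the work, as an engineer would, in place of code of your own. Each camera call takes 0.05 s, during which the arm holds its last target. There are 200 camera calls.

## Working session

There is one attempt and no reset: what is moved stays moved. The work goes in short steps, Python scripts to look and compute and a tool call to move; the robot and the scene stay as the last step left them, time stands still between calls to the robot, and variables do not carry over. Pictures are saved under pics/ and viewed, about 8 in all and at most 12, crops included, and the job is handed in when it is done.

Besides the shell and the picture viewer there is one more tool, called by a JSON object that holds its "name" and its "arguments". drive_tool: Moves the arm, as the interface text tells. Its arguments: {"type":"object","properties":{"steps":{"type":"array"},"newtons":{"type":"number"}},"required":["steps"]}

```bash
mkdir -p pics; python3 - <<'E'
from station import r
import cv2,numpy as np
print(r.observe())
for n in("scene","top","wrist"):
    print(n,r.camera_info(n))
    cv2.imwrite(f"pics/{n}0.png",r.get_image(n)[:,:,::-1])
E
```

```text
{'clock': 0.0, 'joint_positions': array([1.16319564e+00, 4.87736200e-02, 9.75514906e-02, 1.62200182e+00,
       2.35133693e-06, 1.44298050e+00]), 'dq': array([-3.19109210e-04, -2.05357603e-04, -7.94534771e-04, -5.90182595e-05,
       -6.39514053e-04,  2.35658845e-03]), 'tau': array([ 1.39613574e-03, -3.38786674e+01,  3.20012641e+01,  2.03907362e-02,
        1.77487772e-05,  1.38097906e-06]), 'position': array([0.14474668, 0.50399871, 0.23008204]), 'eef_rot': array([ 0.21778899,  1.56026112, -0.22147565]), 'ft_force': array([ 0.13668151, -0.26255105,  0.38899056]), 'ft_torque': array([-0.0140477 , -0.0146507 ,  0.03795768]), 'finger_gap': 0.9978801772767502}
scene {'fovy': 51.77946254620247, 'cx': 321.15838181161956, 'cy': 244.82367747533823, 'origin': array([ 0.97828753, -0.38100072,  0.73728895]), 'attitude': array([-2.17338737, -1.08261719,  0.46113115])}
top {'fovy': 52.57458535790832, 'cx': 318.5491812979375, 'cy': 234.30979832935145, 'origin': array([ 0.33483146, -0.00693996,  0.93155628]), 'attitude': array([-2.11634966,  2.14156545, -0.17792043])}
wrist {'fovy': 59.665432194106195, 'cx': 324.9458109320794, 'cy': 234.75200155921206, 'origin': array([0.06193675, 0.52753211, 0.37338785]), 'attitude': array([2.28419691, 1.72100659, 0.28693789])}
```

View pics/top0.png

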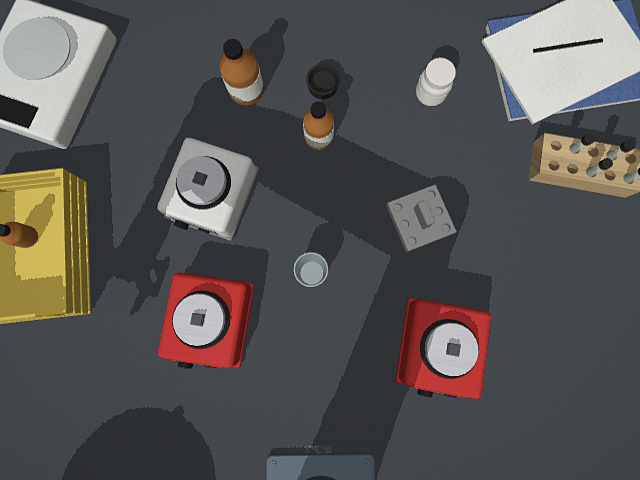

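View pics/scene0.png

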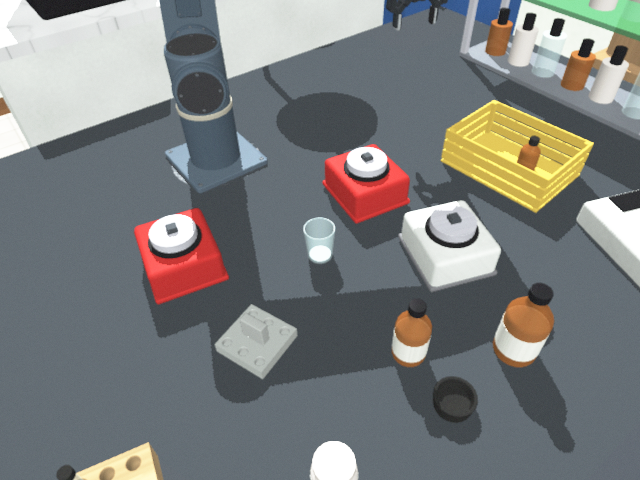

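```bash
cat > h.py <<'E'
from station import r
import cv2,numpy as np
from scipy.spatial.transform import Rotation as R
def ray(ci,uv):
    f=240/np.tan(np.radians(ci["fovy"]/2))
    d=np.array([(uv[0]-ci["cx"])/f,(uv[1]-ci["cy"])/f,1.])
    return np.array(ci["origin"]),R.from_rotvec(ci["attitude"]).apply(d)
def onz(ci,uv,z):
    o,d=ray(ci,uv); return o+d*(z-o[2])/d[2]
def tri(a,b):
    (o1,d1),(o2,d2)=a,b
    s=np.linalg.lstsq(np.c_[d1,-d2],o2-o1,rcond=None)[0]
    p,q=o1+s[0]*d1,o2+s[1]*d2
    return (p+q)/2,np.linalg.norm(p-q)
E
python3 - <<'E'
from h import *
t=cv2.imread("pics/top0.png");s=cv2.imread("pics/scene0.png")
c=[t[172:262,377:467],t[137:227,158:248],s[295:385,212:302],s[195:285,405:495]]
c=[cv2.resize(x,(360,290) if 0 else (300,300),interpolation=cv2.INTER_CUBIC) for x in c]
cv2.imwrite("pics/crops.png",np.vstack([np.hstack(c[:2]),np.hstack(c[2:])]))
E
```

```text
(no output)
```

View pics/crops.png

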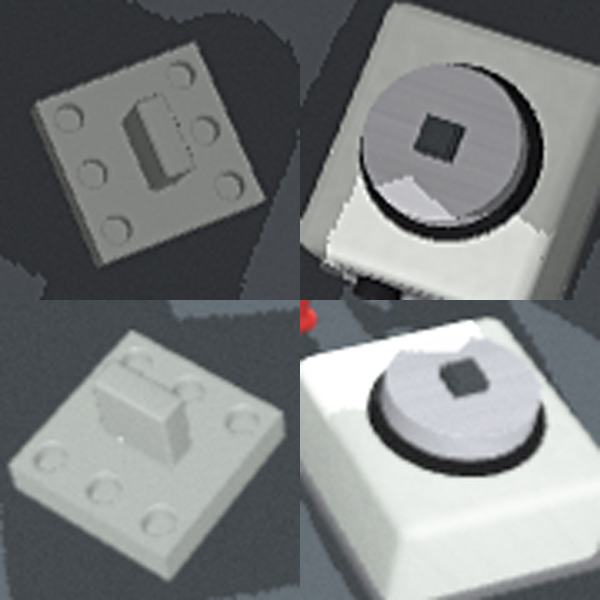

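```bash
cat >> h.py <<'E'
def blob(img,x0,y0,x1,y1,f,seed):
    m=f(cv2.cvtColor(img,cv2.COLOR_BGR2GRAY)[y0:y1,x0:x1].astype(int)).astype(np.uint8)
    n,l,st,ce=cv2.connectedComponentsWithStats(m)
    k=l[seed[1]-y0,seed[0]-x0]
    c=max(cv2.findContours((l==k).astype(np.uint8),cv2.RETR_EXTERNAL,cv2.CHAIN_APPROX_NONE)[0],key=cv2.contourArea)
    return st[k,4],ce[k]+[x0,y0],c[:,0,:]+[x0,y0]
E
python3 - <<'E'
from h import *
T,S=r.camera_info("top"),r.camera_info("scene")
t=cv2.imread("pics/top0.png");s=cv2.imread("pics/scene0.png")
g=cv2.cvtColor(t,cv2.COLOR_BGR2GRAY)
print(g[217,385:460:3],g[182,170:240:2])
a,c1,k1=blob(t,377,172,467,262,lambda g:g>80,(405,235));print("plate",a,c1)
P=np.array([onz(T,u,.022)[:2] for u in k1],np.float32)
print(cv2.minAreaRect(P),[onz(T,u,.022)[:2].round(4) for u in [(387.5,203),(434.9,184.6),(456.5,233),(407.6,251.5)]])
ps=[]
for im,C,sd,bx in((t,T,(201,179),(158,137,248,227)),(s,S,(455,219),(405,195,495,285))):
    a,c,k=blob(im,*bx,lambda g:g<110,sd); print("pin",a,c,onz(C,c,.112),onz(C,c,.114)); ps.append(ray(C,c))
    Q=np.array([onz(C,u,.111)[:2] for u in k],np.float32);print(cv2.minAreaRect(Q))
print(tri(*ps))
# white mixer body outline
a,c,k=blob(t,150,120,270,250,lambda g:g>120,(180,215));print(a,c)
# handle top corners by eye (top crop)
for nm,C,o,pts in(("top",T,(377,172),[(122,110),(158,93),(193,168),(160,190)]),):
    pass
for n,a,b in(("amber cap",(319,109),(417,307)),("beaker rim",(311,266),(320,229))):
    print(n,tri(ray(T,a),ray(S,b)))
# handle top
ht=[(c[0]/3.333+377,c[1]/3.333+172) for c in[(141,102),(158,93),(193,168),(178,177)]]
print([onz(T,u,.066).round(4) for u in ht],np.mean([onz(T,u,.066) for u in ht],0))
hs=[(c[0]/3.333+212,(c[1]-300)/3.333+295) for c in[(97,372),(118,357),(188,402),(168,415)]]
print([onz(S,u,.066).round(4) for u in hs],np.mean([onz(S,u,.066) for u in hs],0))
E
```

```text
[ 51  51  80 137 131 130 132 131 130 130 134  77  81 122 131 129 123 131
 132 130 129 133  47  48  48] [164 159 166  63 138 142 143 140 141 141 142 131  62  50  46  60  42  28
 149 144 143 143 143 141 141 141 145  87  37  21   0 170 163 163 158]
plate 2637 [421.28706864 217.4577171 ]
((0.5234812498092651, -0.1979731023311615), (0.10119275748729706, 0.10435626655817032), 20.560684204101562) [array([ 0.5524, -0.136 ]), array([ 0.5877, -0.2287]), array([ 0.4923, -0.2647]), array([ 0.458 , -0.1705])]
pin 151 [199.41721854 178.26490066] [0.57947999 0.20404574 0.112     ] [0.57888296 0.20353086 0.114     ]
((0.5797399878501892, 0.20434917509555817), (0.022279959172010422, 0.020884916186332703), 70.43946075439453)
pin 108 [453.41666667 218.01851852] [0.58265465 0.19840315 0.112     ] [0.58392009 0.19654992 0.114     ]
((0.5818583965301514, 0.1992620974779129), (0.022222938016057014, 0.02413756772875786), 67.9896469116211)
(array([0.58006341, 0.20418139, 0.10726316]), np.float64(0.002548844397320439))
5153 [203.44750631 185.7465554 ]
amber cap (array([ 0.69666162, -0.00699174,  0.1305762 ]), np.float64(0.0007621403434450855))
beaker rim (array([0.42637128, 0.00994982, 0.07611532]), np.float64(0.002092002663968491))
[array([ 0.5418, -0.1878,  0.066 ]), array([ 0.5468, -0.1973,  0.066 ]), array([ 0.5046, -0.2143,  0.066 ]), array([ 0.4998, -0.2059,  0.066 ])] [ 0.52325872 -0.20131864  0.066     ]
[array([ 0.5042, -0.2119,  0.066 ]), array([ 0.5027, -0.1989,  0.066 ]), array([ 0.5469, -0.1854,  0.066 ]), array([ 0.5474, -0.1972,  0.066 ])] [ 0.52531117 -0.19833995  0.066     ]
```

```bash
python3 - <<'E'
from h import *
o=r.observe(); M=R.from_rotvec(o["eef_rot"]).as_matrix(); print(M.round(3))
C=r.camera_info("wrist");W=R.from_rotvec(C["attitude"]).as_matrix()
print("cam axes in tool\n",(M.T@W).round(3),(M.T@(np.array(C["origin"])-o["position"])).round(4))
print("yaw y deg",np.degrees(np.arctan2(M[1,1],M[0,1])), np.degrees(o["joint_positions"][[0,5]]))
E
```

```text
[[-0.001  0.276  0.961]
 [-0.002  0.961 -0.276]
 [-1.    -0.002 -0.   ]]
cam axes in tool
 [[ 0.    -0.328  0.945]
 [ 1.     0.    -0.   ]
 [-0.     0.945  0.328]] [-0.1431 -0.0006 -0.0861]
yaw y deg 73.9681111170103 [66.64602963 82.67793108]
```

{"name": "drive_tool", "arguments": {"steps": [{"linear":[0.048,-0.033,0.02],"angular":[0,0,0],"hand":0.085},{"linear":[0.096,-0.066,0.02],"angular":[0,0,0],"hand":0.085},{"linear":[0.144,-0.099,0.02],"angular":[0,0,0],"hand":0.085},{"linear":[0.192,-0.132,0.02],"angular":[0,0,0],"hand":0.085},{"linear":[0.24,-0.165,0.02],"angular":[0,0,0],"hand":0.085}]}}

```text
clock: 0.78
position: [0.386, 0.3378, 0.2501]
eef_rot: [0.218, 1.56, -0.221]
ft_force: [-0.4, 0.7, -0.5]
finger_gap: 0.993
```

{"name": "drive_tool", "arguments": {"steps": [{"linear":[0.048,-0.033,0.0],"angular":[0,0,0],"hand":0.085},{"linear":[0.096,-0.066,0.0],"angular":[0,0,0],"hand":0.085},{"linear":[0.144,-0.099,0.0],"angular":[0,0,0],"hand":0.085},{"linear":[0.19,-0.132,0.0],"angular":[0,0,-0.05],"hand":0.085},{"linear":[0.19,-0.132,0.0],"angular":[0,0,-0.05],"hand":0.085}]}}

```text
clock: 1.4
position: [0.5785, 0.2026, 0.2474]
eef_rot: [0.26, 1.558, -0.266]
ft_force: [0.5, 0.1, -0.2]
finger_gap: 0.991
```

```bash
python3 - <<'E'
from h import *
o=r.observe(); print(o["clock"],o["position"],np.abs(o["dq"]).max())
C=r.camera_info("wrist"); im=r.get_image("wrist")[:,:,::-1]; cv2.imwrite("pics/w1.png",im); np.save("w1.npy",np.r_[C["origin"],C["attitude"]])
E
```

```text
1.4 [0.57845345 0.20264677 0.24737699] 0.057899993301100336
```

View pics/w1.png

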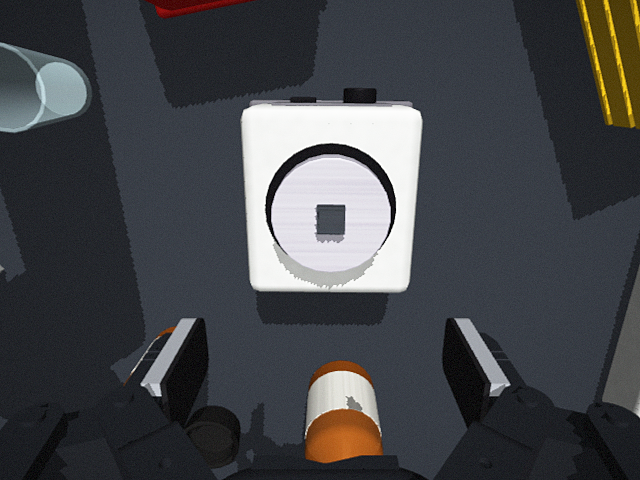

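```bash
python3 - <<'E'
from h import *
C=r.camera_info("wrist"); w=np.load("w1.npy"); C["origin"],C["attitude"]=w[:3],w[3:]
im=cv2.imread("pics/w1.png")
a,c,k=blob(im,290,180,370,260,lambda g:g<120,(330,218));print(a,c,[onz(C,c,z).round(4) for z in(.111,.114)])
Q=np.array([onz(C,u,.114)[:2] for u in k],np.float32);print(cv2.minAreaRect(Q))
print(k.min(0),k.max(0))
g=cv2.cvtColor(im,cv2.COLOR_BGR2GRAY).astype(float)
print(g[200:245:2,330].astype(int), g[220,308:352:2].astype(int))
# box top edges: fit left & right at z=.08
for nm,x0,x1,sg in(("L",235,262,1),("R",400,430,-1)):
    pts=[]
    for y in range(130,270,4):
        row=g[y,x0:x1]; i=np.argmax(sg*np.diff(row)); pts.append(onz(C,(x0+i+.5,y),.075)[:2])
    l=cv2.fitLine(np.array(pts,np.float32),cv2.DIST_HUBER,0,.01,.01).ravel(); print(nm,np.degrees(np.arctan2(l[1],l[0])),l[2:])
# deck ellipse
a,c,kk=blob(im,255,140,405,290,lambda g:g>200,(300,190));D=np.array([onz(C,u,.104)[:2] for u in kk if u[1]<225 or 1],np.float32)
print("deck",a,cv2.minEnclosingCircle(D))
E
```

```text
848 [330.26533019 219.4504717 ] [array([0.5784, 0.2052, 0.111 ]), array([0.5776, 0.2054, 0.114 ])]
((0.5776476263999939, 0.20522983372211456), (0.019547460600733757, 0.0209196787327528), 70.87818145751953)
[316 205] [344 234]
[225 227 154  51  77  66  72  80  74  75  77  80  72  78  80  73  77  81
 155 147 135 230 227] [231 230 229 234 170  71  77  77  79  73  77  77  76  76  77  76  73  77
  51 242 233 232]
L -19.698902 [0.5517287 0.1446759]
R -19.789568 [0.59150153 0.27096123]
deck 17355 ((0.5817393064498901, 0.20399048924446106), 0.07654019445180893)
```

{"name": "drive_tool", "arguments": {"steps": [{"linear":[-0.008,-0.06,0.0],"angular":[0,0,0.14],"hand":0.085},{"linear":[-0.016,-0.12,0.0],"angular":[0,0,0.28],"hand":0.085},{"linear":[-0.024,-0.18,0.0],"angular":[0,0,0.42],"hand":0.085},{"linear":[-0.032,-0.24,0.0],"angular":[0,0,0.56],"hand":0.085},{"linear":[-0.04,-0.3,0.0],"angular":[0,0,0.688],"hand":0.085}]}}

```text
clock: 2.08
position: [0.5358, -0.0959, 0.2486]
eef_rot: [-0.287, 1.554, 0.281]
ft_force: [1.0, -0.9, 0.1]
finger_gap: 0.994
```

{"name": "drive_tool", "arguments": {"steps": [{"linear":[-0.008,-0.05,0.0],"angular":[0,0,0.02],"hand":0.085},{"linear":[-0.015,-0.1,-0.03],"angular":[0,0,0.02],"hand":0.085},{"linear":[-0.015,-0.1,-0.08],"angular":[0,0,0.02],"hand":0.085},{"linear":[-0.015,-0.1,-0.125],"angular":[0,0,0.02],"hand":0.085},{"linear":[-0.015,-0.1,-0.125],"angular":[0,0,0.02],"hand":0.085}]}}

```text
clock: 2.7
position: [0.5168, -0.1927, 0.1187]
eef_rot: [-0.299, 1.56, 0.304]
ft_force: [0.3, 0.4, 0.3]
finger_gap: 0.996
```

```bash
python3 - <<'E'
from h import *
o=r.observe(); M=R.from_rotvec(o["eef_rot"]).as_matrix()
print(o["clock"],o["position"],"yaw",np.degrees(np.arctan2(M[1,1],M[0,1])),M[:,0].round(4),np.abs(o["dq"]).max())
C=r.camera_info("wrist"); im=r.get_image("wrist")[:,:,::-1]; cv2.imwrite("pics/w2.png",im); np.save("w2.npy",np.r_[C["origin"],C["attitude"]])
E
```

```text
2.7 [ 0.51682234 -0.19272392  0.11869849] yaw 111.96900050530546 [-0.0107  0.0015 -0.9999] 0.12230239807494887
```

View pics/w2.png

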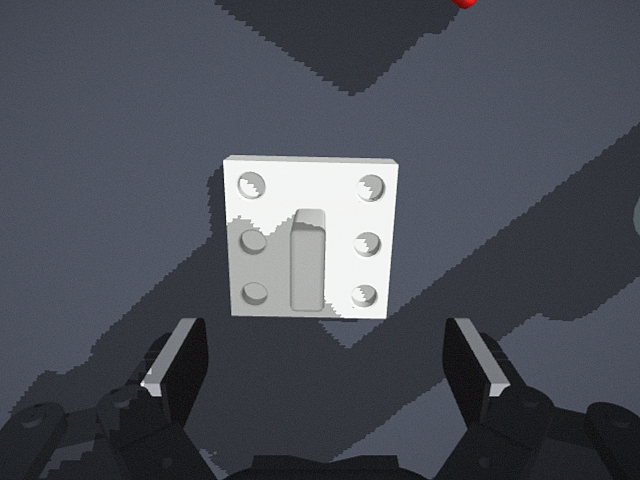

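```bash
python3 - <<'E'
from h import *
C=r.camera_info("wrist"); print(r.observe()["position"]); w=np.load("w2.npy"); C["origin"],C["attitude"]=w[:3],w[3:]
for P,z in(([(224.5,161),(397,164),(387,318),(232,316)],.022),([(291.5,231),(325.5,231),(323.5,311),(291.5,309)],.066)):
    Q=np.array([onz(C,u,z)[:2] for u in P]); print(Q.round(4),"c",Q.mean(0).round(4),"len",np.linalg.norm(np.roll(Q,-1,0)-Q,axis=1).round(4),
      "ang",[np.degrees(np.arctan2(*(Q[i]-Q[j])[::-1])).round(2) for i,j in((2,1),(3,0),(0,1),(3,2))])
E
```

```text
[ 0.51919441 -0.19390897  0.1222613 ]
[[ 0.4929 -0.2633]
 [ 0.4576 -0.1709]
 [ 0.5507 -0.1345]
 [ 0.5867 -0.2284]] c [ 0.522  -0.1993] len [0.0989 0.1    0.1006 0.1001] ang [np.float64(21.38), np.float64(20.37), np.float64(-69.08), np.float64(-69.06)]
[[ 0.5035 -0.2152]
 [ 0.4972 -0.1996]
 [ 0.5388 -0.1839]
 [ 0.544  -0.2   ]] c [ 0.5209 -0.1997] len [0.0168 0.0444 0.0169 0.0432] ang [np.float64(20.63), np.float64(20.51), np.float64(-68.14), np.float64(-72.24)]
```

{"name": "drive_tool", "arguments": {"steps": [{"linear":[0.003,-0.0056,-0.02],"angular":[0,0,-0.01],"hand":0.06},{"linear":[0.003,-0.0056,-0.04],"angular":[0,0,-0.01],"hand":0.06},{"linear":[0.003,-0.0056,-0.05],"angular":[0,0,-0.01],"hand":0.06},{"linear":[0.003,-0.0056,-0.05],"angular":[0,0,-0.01],"hand":0.06},{"linear":[0.003,-0.0056,-0.05],"angular":[0,0,-0.01],"hand":0.06}]}}

```text
clock: 3.38
position: [0.5231, -0.1999, 0.0735]
eef_rot: [-0.295, 1.554, 0.292]
ft_force: [0.6, 0.2, 0.8]
finger_gap: 0.704
```

```bash
cat > st.py <<'E'
from h import *
o=r.observe(); M=R.from_rotvec(o["eef_rot"]).as_matrix()
print(o["clock"],o["position"].round(4),"yaw",np.degrees(np.arctan2(M[1,1],M[0,1])).round(2),"x",M[:,0].round(4),"v",np.abs(o["dq"]).max().round(3),"F",o["ft_force"].round(1),"T",o["ft_torque"].round(2),"gap",round(o["finger_gap"]*85.4,1))
E
python3 st.py
```

```text
3.375 [ 0.5231 -0.1999  0.0735] yaw 111.4 x [-0.0031 -0.0026 -1.    ] v 0.006 F [0.6 0.2 0.8] T [ 0.06 -0.06  0.02] gap 60.1
```

{"name": "drive_tool", "arguments": {"steps": [{"linear":[-0.001,0.0003,-0.02],"angular":[0,0,-0.01],"hand":0.06},{"linear":[-0.001,0.0003,-0.035],"angular":[0,0,-0.01],"hand":0.06},{"linear":[-0.001,0.0003,-0.043],"angular":[0,0,-0.01],"hand":0.06},{"linear":[-0.001,0.0003,-0.043],"angular":[0,0,-0.01],"hand":0.06},{"linear":[-0.001,0.0003,-0.043],"angular":[0,0,-0.01],"hand":0.05}]}}

```text
clock: 4.0
position: [0.5224, -0.1998, 0.031]
eef_rot: [-0.287, 1.555, 0.284]
ft_force: [0.3, 0.2, 0.3]
finger_gap: 0.586
```

{"name": "drive_tool", "arguments": {"steps": [{"linear":[0,0,0],"angular":[0,0,0],"hand":0.03},{"linear":[0,0,0],"angular":[0,0,0],"hand":0.02},{"linear":[0,0,0],"angular":[0,0,0],"hand":0.01},{"linear":[0,0,0],"angular":[0,0,0],"hand":0.005},{"linear":[0,0,0],"angular":[0,0,0],"hand":0.005}], "newtons": 60}}

```text
clock: 4.62
position: [0.523, -0.2001, 0.0317]
eef_rot: [-0.288, 1.554, 0.283]
ft_force: [0.4, -0.8, 4.1]
finger_gap: 0.207
```

```bash
python3 st.py
```

```text
4.625 [ 0.523  -0.2001  0.0317] yaw 110.83 x [-0.001  -0.0035 -1.    ] v 0.002 F [ 0.4 -0.8  4.1] T [ 0.07  0.   -0.05] gap 17.7
```

{"name": "drive_tool", "arguments": {"steps": [{"linear":[0,0,0.02],"angular":[0,0,0],"hand":0.005},{"linear":[0,0,0.06],"angular":[0,0,0],"hand":0.005},{"linear":[0,0,0.11],"angular":[0,0,0],"hand":0.005},{"linear":[0,0,0.16],"angular":[0,0,0],"hand":0.005},{"linear":[0,0,0.19],"angular":[0,0,0],"hand":0.005}]}}

```text
clock: 5.25
position: [0.5232, -0.2002, 0.2234]
eef_rot: [-0.289, 1.553, 0.282]
ft_force: [0.4, -0.6, -2.7]
finger_gap: 0.205
```

```bash
python3 - <<'E'
exec(open("st.py").read())
C=r.camera_info("wrist"); im=r.get_image("wrist")[:,:,::-1]; cv2.imwrite("pics/w3.png",im); np.save("w3.npy",np.r_[C["origin"],C["attitude"]])
E
```

```text
5.25 [ 0.5232 -0.2002  0.2234] yaw 110.84 x [-2.0e-04 -4.1e-03 -1.0e+00] v 0.483 F [ 0.4 -0.6 -2.7] T [-0.03  0.02  0.01] gap 17.5
```

View pics/w3.png

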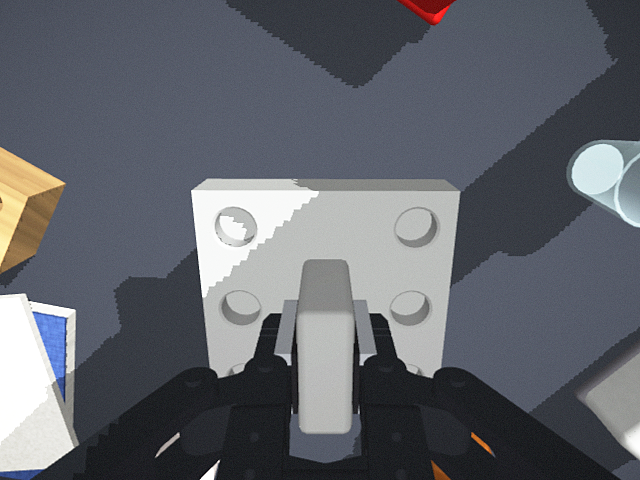

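```bash
python3 - <<'E'
from h import *
W=np.array([[0,-.328,.945],[1,0,0],[0,.945,.328]]);f=240/np.tan(np.radians(r.camera_info("wrist")["fovy"]/2));ci=r.camera_info("wrist")
for u in[(192,190),(459.5,190.5),(209,365),(443,365)]:
    d=W@np.array([(u[0]-ci["cx"])/f,(u[1]-ci["cy"])/f,1]); o=np.array([-.1431,-.0006,-.0861])
    print((o+d*(0.0097-o[0])/d[0]).round(4))
E
python3 st.py
```

```text
[ 0.0097 -0.0501 -0.0507]
[ 0.0097  0.0495 -0.0505]
[ 0.0097 -0.0508  0.0267]
[0.0097 0.0505 0.0267]
5.3 [ 0.5245 -0.2009  0.2274] yaw 110.83 x [ 0.0052 -0.007  -1.    ] v 0.091 F [ 1.3 -0.1  1.2] T [-0.05 -0.14 -0.02] gap 17.0
```

{"name": "drive_tool", "arguments": {"steps": [{"linear":[0.007,0.05,0.0],"angular":[0,0,-0.14],"hand":0.005},{"linear":[0.014,0.106,0.0],"angular":[0,0,-0.28],"hand":0.005},{"linear":[0.022,0.164,0.0],"angular":[0,0,-0.42],"hand":0.005},{"linear":[0.03,0.222,0.0],"angular":[0,0,-0.56],"hand":0.005},{"linear":[0.038,0.28,0.0],"angular":[0,0,-0.69],"hand":0.005}]}}

```text
clock: 5.92
position: [0.5615, 0.0809, 0.2247]
eef_rot: [0.252, 1.558, -0.267]
ft_force: [0.3, -1.1, -2.4]
finger_gap: 0.201
```

```bash
python3 st.py
```

```text
5.925 [0.5615 0.0809 0.2247] yaw 71.05 x [-0.0043 -0.009  -1.    ] v 1.853 F [ 0.3 -1.1 -2.4] T [-0.05 -0.09  0.04] gap 17.2
```

{"name": "drive_tool", "arguments": {"steps": [{"linear":[0.006,0.05,0.0],"angular":[0,0,-0.013],"hand":0.005},{"linear":[0.014,0.1,0.0],"angular":[0,0,-0.013],"hand":0.005},{"linear":[0.018,0.124,0.0],"angular":[0,0,-0.013],"hand":0.005},{"linear":[0.018,0.124,-0.03],"angular":[0,0,-0.013],"hand":0.005},{"linear":[0.018,0.124,-0.03],"angular":[0,0,-0.013],"hand":0.005}]}}

```text
clock: 6.55
position: [0.5763, 0.2046, 0.1887]
eef_rot: [0.258, 1.567, -0.281]
ft_force: [-0.2, 0.2, -2.7]
finger_gap: 0.2
```

{"name": "drive_tool", "arguments": {"steps": [{"linear":[0,0,0],"angular":[0,0,0],"hand":0.005},{"linear":[0,0,-0.01],"angular":[0,0,0],"hand":0.005},{"linear":[0,0,-0.02],"angular":[0,0,0],"hand":0.005},{"linear":[0,0,-0.03],"angular":[0,0,0],"hand":0.005},{"linear":[0,0,-0.03],"angular":[0,0,0],"hand":0.005}]}}

```text
clock: 7.18
position: [0.5755, 0.2042, 0.1572]
eef_rot: [0.258, 1.569, -0.282]
ft_force: [0.1, -0.8, -3.0]
finger_gap: 0.203
```

```bash
python3 st.py; python3 - <<'E'
from h import *
t=r.get_image("top")[:,:,::-1];s=r.get_image("scene")[:,:,::-1]
cv2.imwrite("pics/c2.png",np.hstack([cv2.resize(x,(400,400),interpolation=cv2.INTER_CUBIC) for x in(t[110:270,130:290],s[140:300,370:530])]))
E
```

```text
7.175 [0.5755 0.2042 0.1572] yaw 70.35 x [-0.0177 -0.0123 -0.9998] v 0.025 F [ 0.1 -0.8 -3. ] T [-0.   -0.03  0.02] gap 17.3
```

View pics/c2.png

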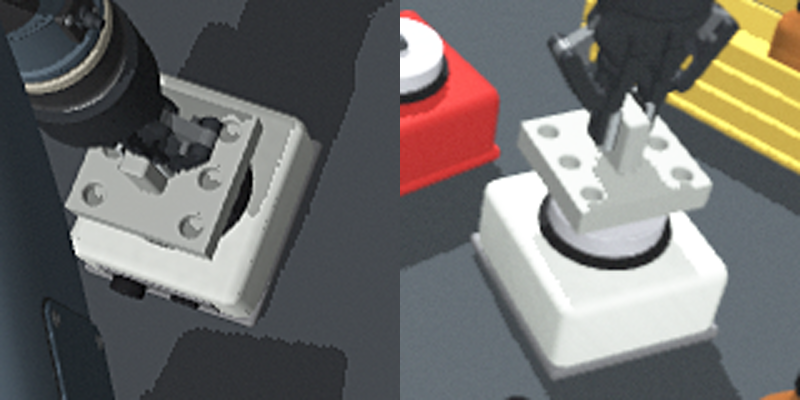

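{"name": "drive_tool", "arguments": {"steps": [{"linear":[0.004,0.0007,0],"angular":[0.0123,-0.0177,0],"hand":0.005},{"linear":[0.004,0.0007,0],"angular":[0.0123,-0.0177,0],"hand":0.005},{"linear":[0.004,0.0007,-0.004],"angular":[0.0123,-0.0177,0],"hand":0.005},{"linear":[0.004,0.0007,-0.006],"angular":[0.0123,-0.0177,0],"hand":0.005},{"linear":[0.004,0.0007,-0.006],"angular":[0.0123,-0.0177,0],"hand":0.005}]}}

```text
clock: 7.9
position: [0.5799, 0.2052, 0.1521]
eef_rot: [0.269, 1.553, -0.269]
ft_force: [-0.4, -0.1, -2.6]
finger_gap: 0.201
```

```bash
python3 st.py
```

```text
7.9 [0.5799 0.2052 0.1521] yaw 70.35 x [ 1.3e-03  3.0e-04 -1.0e+00] v 0.01 F [-0.4 -0.1 -2.6] T [ 0.05 -0.01 -0.07] gap 17.2
```

{"name": "drive_tool", "arguments": {"steps": [{"linear":[-0.0005,0,-0.003],"angular":[0,0,0],"hand":0.005},{"linear":[-0.0005,0,-0.006],"angular":[0,0,0],"hand":0.005},{"linear":[-0.0005,0,-0.009],"angular":[0,0,0],"hand":0.005},{"linear":[-0.0005,0,-0.009],"angular":[0,0,0],"hand":0.005},{"linear":[-0.0005,0,-0.009],"angular":[0,0,0],"hand":0.005}]}}

```text
clock: 8.52
position: [0.5794, 0.2052, 0.1431]
eef_rot: [0.269, 1.553, -0.269]
ft_force: [0.3, 0.0, -3.3]
finger_gap: 0.2
```

```bash
python3 st.py
```

```text
8.525 [0.5794 0.2052 0.1431] yaw 70.35 x [ 1.4e-03  3.0e-04 -1.0e+00] v 0.004 F [ 0.3  0.  -3.3] T [-0.03  0.06  0.01] gap 17.1
```

{"name": "drive_tool", "arguments": {"steps": [{"linear":[0,0,-0.0015],"angular":[0,0,0],"hand":0.005},{"linear":[0,0,-0.003],"angular":[0,0,0],"hand":0.005},{"linear":[0,0,-0.004],"angular":[0,0,0],"hand":0.005},{"linear":[0,0,-0.005],"angular":[0,0,0],"hand":0.005},{"linear":[0,0,-0.005],"angular":[0,0,0],"hand":0.005}]}}

```text
clock: 9.15
position: [0.5793, 0.2051, 0.1379]
eef_rot: [0.269, 1.553, -0.269]
ft_force: [1.0, 0.4, -2.5]
finger_gap: 0.204
```

```bash
python3 st.py
```

```text
9.15 [0.5793 0.2051 0.1379] yaw 70.35 x [ 1.1e-03  3.0e-04 -1.0e+00] v 0.003 F [ 1.   0.4 -2.5] T [-0.05  0.02  0.05] gap 17.4
```

{"name": "drive_tool", "arguments": {"steps": [{"linear":[0,0,-0.001],"angular":[0,0,0],"hand":0.005},{"linear":[0,0,-0.002],"angular":[0,0,0],"hand":0.005},{"linear":[0,0,-0.0025],"angular":[0,0,0],"hand":0.005},{"linear":[0,0,-0.0025],"angular":[0,0,0],"hand":0.005},{"linear":[0,0,-0.0025],"angular":[0,0,0],"hand":0.005}]}}

```text
clock: 9.78
position: [0.5794, 0.2052, 0.1358]
eef_rot: [0.269, 1.553, -0.269]
ft_force: [0.0, -0.8, -1.1]
finger_gap: 0.204
```

```bash
python3 st.py; python3 st.py; python3 - <<'E'
from h import *
s=r.get_image("scene")[:,:,::-1]
cv2.imwrite("pics/c3.png",cv2.resize(s[160:280,390:510],(600,600),interpolation=cv2.INTER_CUBIC))
E
```

```text
9.775 [0.5794 0.2052 0.1358] yaw 70.35 x [ 1.5e-03  3.0e-04 -1.0e+00] v 0.001 F [ 0.  -0.8 -1.1] T [-0.08  0.21 -0.  ] gap 17.4
9.775 [0.5794 0.2052 0.1358] yaw 70.35 x [ 1.5e-03  3.0e-04 -1.0e+00] v 0.001 F [ 0.  -0.8 -1.1] T [-0.08  0.21 -0.  ] gap 17.4
```

View pics/c3.png

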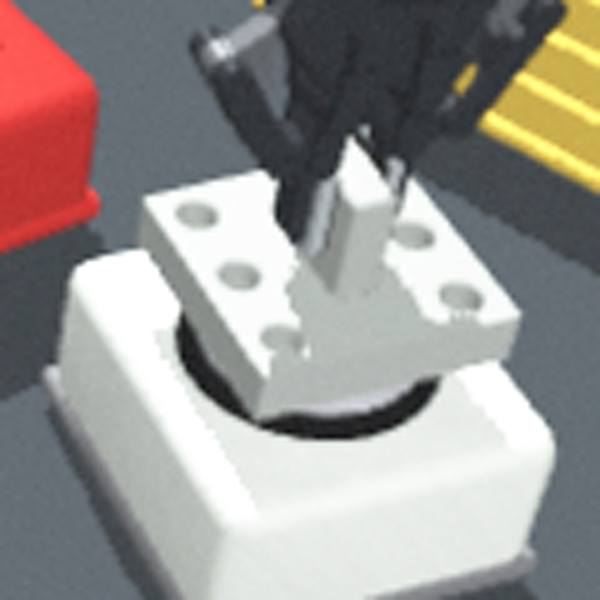

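{"name": "drive_tool", "arguments": {"steps": [{"linear":[0,0,-0.001],"angular":[0,0,0],"hand":0.005},{"linear":[0,0,-0.002],"angular":[0,0,0],"hand":0.005},{"linear":[0,0,-0.003],"angular":[0,0,0],"hand":0.005},{"linear":[0,0,-0.004],"angular":[0,0,0],"hand":0.005},{"linear":[0,0,-0.004],"angular":[0,0,0],"hand":0.005}]}}

```text
clock: 10.45
position: [0.5795, 0.2052, 0.1324]
eef_rot: [0.27, 1.552, -0.268]
ft_force: [-2.0, -0.8, 5.7]
finger_gap: 0.201
```

```bash
python3 st.py
```

```text
10.45 [0.5795 0.2052 0.1324] yaw 70.35 x [ 2.2e-03  4.0e-04 -1.0e+00] v 0.002 F [-2.  -0.8  5.7] T [-0.2   0.77 -0.03] gap 17.2
```

{"name": "drive_tool", "arguments": {"steps": [{"linear":[0,0,-0.001],"angular":[0,0,0],"hand":0.005},{"linear":[0,0,-0.002],"angular":[0,0,0],"hand":0.005},{"linear":[0,0,-0.004],"angular":[0,0,0],"hand":0.005},{"linear":[0,0,-0.005],"angular":[0,0,0],"hand":0.005},{"linear":[0,0,-0.005],"angular":[0,0,0],"hand":0.005}]}}

```text
clock: 11.08
position: [0.5795, 0.2052, 0.1287]
eef_rot: [0.27, 1.551, -0.268]
ft_force: [-3.4, -0.6, 8.4]
finger_gap: 0.198
```

```bash
python3 st.py
```

```text
11.075 [0.5795 0.2052 0.1287] yaw 70.35 x [ 3.e-03  5.e-04 -1.e+00] v 0.001 F [-3.4 -0.6  8.4] T [-0.28  0.99  0.  ] gap 16.9
```

{"name": "drive_tool", "arguments": {"steps": [{"linear":[-0.0005,0,-0.001],"angular":[0,0,0],"hand":0.005},{"linear":[-0.0005,0,-0.002],"angular":[0,0,0],"hand":0.005},{"linear":[-0.0005,0,-0.003],"angular":[0,0,0],"hand":0.005},{"linear":[-0.0005,0,-0.004],"angular":[0,0,0],"hand":0.005},{"linear":[-0.0005,0,-0.004],"angular":[0,0,0],"hand":0.005}]}}

```text
clock: 11.7
position: [0.5796, 0.2052, 0.1277]
eef_rot: [0.27, 1.548, -0.268]
ft_force: [-3.7, -2.0, 11.6]
finger_gap: 0.2
```

```bash
python3 st.py
```

```text
11.7 [0.5796 0.2052 0.1277] yaw 70.35 x [ 5.8e-03  8.0e-04 -1.0e+00] v 0.001 F [-3.7 -2.  11.6] T [-0.38  1.34 -0.05] gap 17.1
```

{"name": "drive_tool", "arguments": {"steps": [{"linear":[-0.0005,0,-0.002],"angular":[0,0.006,0],"hand":0.005},{"linear":[-0.0005,0,-0.004],"angular":[0,0.012,0],"hand":0.005},{"linear":[-0.0005,0,-0.006],"angular":[0,0.012,0],"hand":0.005},{"linear":[-0.0005,0,-0.006],"angular":[0,0.012,0],"hand":0.005},{"linear":[-0.0005,0,-0.006],"angular":[0,0.012,0],"hand":0.005}]}}

```text
clock: 12.32
position: [0.5796, 0.2052, 0.1276]
eef_rot: [0.27, 1.556, -0.268]
ft_force: [-8.5, -2.8, 19.7]
finger_gap: 0.201
```

```bash
python3 st.py; python3 - <<'E'
from h import *
s=r.get_image("scene")[:,:,::-1];w=r.get_image("wrist")[:,:,::-1]
cv2.imwrite("pics/c4.png",np.hstack([cv2.resize(s[160:280,390:510],(400,400),interpolation=cv2.INTER_CUBIC),cv2.resize(w[80:,80:560],(400,333)).copy() if 0 else cv2.resize(w[80:480,120:520],(400,400))]))
E
```

```text
12.325 [0.5796 0.2052 0.1276] yaw 70.36 x [-0.0014  0.0013 -1.    ] v 0.001 F [-8.5 -2.8 19.7] T [-0.72  1.92  0.01] gap 17.1
```

View pics/c4.png

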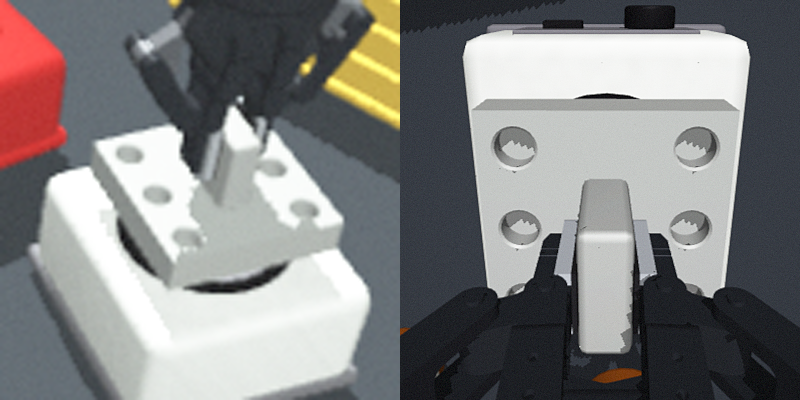

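```bash
python3 - <<'E'
from h import *
s=r.get_image("scene")[:,:,::-1]; a=cv2.imread("pics/scene0.png")
for n,(x0,y0,x1,y1) in(("amber",(390,295,435,370)),("beaker",(300,215,340,268))):
    print(n,np.abs(s[y0:y1,x0:x1].astype(int)-a[y0:y1,x0:x1]).mean())
exec(open("st.py").read())
E
```

```text
amber 13.21283950617284
beaker 11.62122641509434
12.475 [0.5796 0.2052 0.1276] yaw 70.35 x [-0.0014  0.0013 -1.    ] v 0.001 F [-8.3 -2.3 20.7] T [-0.66  1.9  -0.04] gap 16.9
```

Differences are ambiguous (shadows from the arm), so I look.

```bash
python3 - <<'E'
from h import *
cv2.imwrite("pics/s5.png",r.get_image("scene")[:,:,::-1])
E
```

```text
(no output)
```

View pics/s5.png

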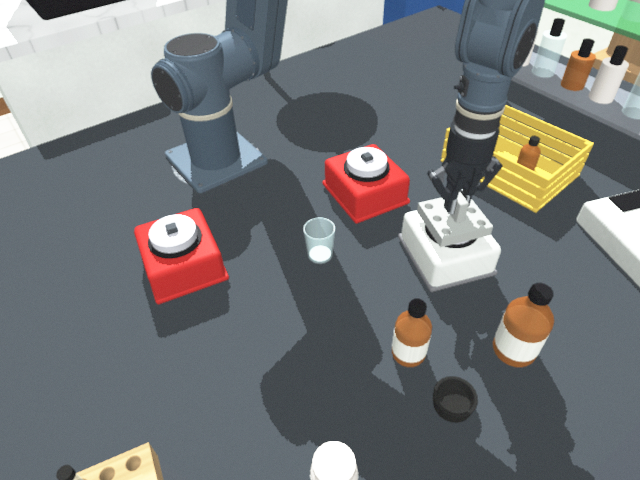

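The amber bottle at (411,335) and the beaker at (320,240) are upright where they were. The block sits flat on the mixer at (455,222), still in the gripper.

```bash
python3 -c "
from station import r
print(r.close_job())"; 
```

```text
the job is handed in; nothing more can be done
None
```

The block is on the mixer's pin and holds the deck down on its stop. I handed the job in at about 12.5 s, with the handle still gripped at 60 N and the arm still pushing.

- **Pick and fit:** I picked the block up by its handle, carried it over, and turned it about 40° to line up with the pin. It went over the pin with no noticeable force and met the deck with its underside at about 104 mm, as it should.
- **Pressed down:** The underside ended at about 96 mm, which is the full 8 mm of travel. Raising the push from 11.6 to 19.7 N moved it only 0.1 mm more, so the deck is on its stop.
- **Bottle and beaker:** A numeric picture comparison of these two was inconclusive, because the arm's shadow had changed. The last scene picture shows both upright where they started.
- **Disagreement and side load:** The cameras differed by 1 to 2 mm on where the pin is, so I used a value in between. A sideways force of about 8 N remains on the tool while it pushes, and nothing was shifting when I handed in.

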